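# Ink the hand stamp and hold it lined up over the parcel's frame

## Robot

A 6-joint arm with a two-finger parallel gripper is mounted at the origin on the work surface. World frame = base frame: x ahead of the robot, y to its left, z up, the work surface at z = 0. Lengths are in m, angles in degrees, forces in N, time in s.
With the tool pointing down it reaches from about 0.425 to 0.95 m from the base axis. Payload 3.5 kg.
Tool frame: the origin (TCP) lies at the very end of the fingers, on their centre line; the grasp point (between the pads) lies 19 mm behind it (grip_depth is the distance from the TCP to the grasp point, in m); z points along the fingers, y is the direction in which the jaws open and shut (so a half turn about z gives the same grasp; the last joint's range is limited). The gripper opens to 85 mm and grips with 20 to 120 N. Pads are 22 mm wide; open, the fingers measure 114 mm over their backs; the gripper's body (76 mm by 85 mm) begins 54 mm behind the grasp point. The pads swing forward as they close: fully open they stand 13 mm farther back than shut.
Start: joints at [55.061, 16.404, 90.338, -0, 73.258, -8.594], TCP at [0.3, 0.605, 0.231] pointing down, gripper open.
Joint ranges: [-158.93, 158.93], [-51.34, 127.21], [12.03, 142.37], [-87.48, 267.48], [13.55, 161.25], [-162.69, 162.69]. Speed limits (degrees/s): [159.86, 159.86, 180, 180, 180, 180].

## Interface

Orientations are given as a 3x3 rotation matrix whose columns are the frame's x, y, z axes.
In Python, from cell import observe, camera, calibration, close_job, find_in, trace, grip_depth gives the robot as it stands.
- The arm moves only by the tool carry_out, never from a script. Its argument "deltas" is a list of rows, each a list of 2 entries, a list of its own where there are three numbers: the shift along the tool's x, y, z in m, then the turn, a rotation vector about the tool's x, y, z in rad. In form: [[[tx, ty, tz], [ax, ay, az]], ...]. A call has 1 to 12 rows; each row is the pose to reach, as a shift and turn from the pose commanded when the call began, along the tool's axes at that moment; what a row does not reach only later rows make up. A row lasts 1/10 s, in which the tool goes at most 50 mm and 8.59 degrees, less where a joint would pass 70% of its speed; a pose out of reach is approached as far as the arm can. A call with a gripper value outside its range is refused whole. "gripper" is the finger opening in m, from 0 to 0.0854, set as the call begins (left out, the last holds). The fingers move at their own pace and stop on an object; "squeeze" is the grip in N (left out, the last holds). Time passes only in rows, so rows that repeat a pose let the fingers close. It gives the time, the measured TCP pose, the force and the opening at its end, in the units of the state.
- observe(): the state, without advancing time (a new reading comes with each control period).
- camera(name): name is "scene" or "top" or "wrist"; returns (picture, depth): 480x640x3 uint8, red, green, blue; 480x640 float32, m along the optical axis (not along the pixel's ray), 0 where there is no reading.
- calibration(name): a dict with "camera_matrix" (3x3 intrinsics, pixels), "pose" (4x4, takes a point from camera to world coordinates); the wrist camera has in their place "hand_eye" (4x4, takes a point from camera to tool coordinates, whose origin is the TCP and whose axes are the flange's). Camera axes: x right, y down, z forward; pixel columns grow to the right and rows downward; lengths in m; the calibration is good to about 2 mm. A picture is of the moment at which its call begins: read the wrist's pose just before it. calibration takes no time and is no camera call.
- close_job(): hands the job in, once; it reports no verdict.
Trained networks look in the newest picture that a camera, given by its name, has taken for a name from the list of things; names that differ only in an ending like _2 or _b are one class to them, and where a whole thing is asked for, a point or a joint stands for the part that bears it (a point fixed in the world has none). Each returns a list of dicts, best first, with "score" (0 to 1); they miss things now and then, are a little off and sometimes report something else, mostly with a low value. They report only what shows in the picture. A call takes as long as a camera call. They do not tell look-alikes from the thing itself.
- find_in(camera, thing): "position" ([column, row] in pixels, amid what is visible of it).
- trace(camera, thing): "mask" (480x640 bool, what is visible of it) and "position" ([column, row] in pixels, amid what is visible of it).
The state is a dict: "t": time; "q": joint angles; "joint_velocities": joint speeds; "tau": joint torques, N m; "eef_pos": TCP position; "orientation": TCP orientation; "contact_force": force on the tool from outside, world axes, zero at the start; "ft_torque": the same for the moment, N m; "gripper_width": opening from 0.0 (shut) to 1.0 (fully open).
Only numpy, scipy, OpenCV 4.12 (cv2) and the standard library are available. Lean on these libraries where they do the work, as an engineer would, in place of code of your own. Each camera call takes 0.05 s, during which the arm holds its last target. There are 200 camera calls.

## Task

Take the hand stamp with the large rectangular face out of the stamp tray, press it flat and lightly on the middle of the ink pad, then carry it, clear of the mail basket, to the parcel. Bring it over the empty printed frame on the label, centred and squared up with the frame, upright and about a centimetre above the paper, and finish while still holding it still there, ready to strike: the inked stamp must not touch the parcel or the basket on the way. Leave the other stamps, the parcel, the basket and the rest of the desk as they are.

Things in the scene. Friction and masses are not known exactly. Their poses are not given: they have to be found in the camera images.
- panel_stamp_center (a point): the stamp to use, upright in a tray bay: wooden block 62 x 30 mm, 18 high, over a black rubber face 60 x 28 mm, turned wooden handle on top; 90 mm tall, 60 to 130 g. The point is half-way up its axis, 45 mm above the rubber face. z up along the handle, x along the face's long side (either way round alike). Handle: round, straight-sided, 26 mm across from 7 to 35 mm above the point
- round_stamp_center (a point): another hand stamp of the same height with the same handle, on a round block of 36 mm; bystander. The point is half-way up, 45 mm above its face
- strip_stamp_center (a point): another hand stamp of the same height with the same handle, on a narrow block of 46 x 16 mm; bystander. The point is half-way up, 45 mm above its face
- stamp_tray: fixed wooden tray 84 x 198 mm with walls 14 mm high and 5 mm thick and three bays side by side along its y axis, 64 mm from centre to centre, floor 5 mm thick; each stamp stands in one bay, its long side along the tray's x. Which stamp is in which bay varies. Origin: centre of its underside
- pad_top (a point): centre of the top of the ink pad's felt, 16 mm above the desk: a dark felt 70 x 110 mm (long side along y) in an open flat tin fixed to the desk, standing 5 mm proud of the tin's rim. The felt gives like a spring, 4 N per mm, 3 mm deep at most. The tin's 10 mm high bare metal lid lies folded back flat on the desk on the +x side
- ink_pad: the ink pad's tin, 78 x 118 mm and 11 mm high, with the felt; origin: centre of its underside
- mail_basket: wire basket 280 mm (x) by 180 mm (y), rim 75 mm high, standing between the ink pad and the parcel, with flat letters and a small carton that stands up to 133 mm above the desk, centred 70 mm to +x of the basket's centre; loose. Origin: centre of its underside
- parcel: cardboard parcel 220 mm (x) by 160 mm (y), 90 mm high, with a white label on top; loose, 1.6 kg. Origin: centre of its underside
- frame (a point): centre of the empty rectangular frame printed in black outline on the parcel's label, lying in the parcel's top face, 90 mm above the desk; the frame is 74 mm (x) by 42 mm (y), its x axis along the long side, z up. Also on the label: address lines, a bar code and two postage stamps
- pen_stand: round black desk pen stand of 84 mm diameter with an upright pen, 180 mm tall; bystander. Origin: centre of its underside
- ink_bottle: small closed glass jar with a black cap, 52 mm in diameter and 75 mm high; bystander. Origin: centre of its underside
- tape_roll: roll of brown paper tape lying flat, 80 mm in diameter and 48 mm high; bystander. Origin: centre of its underside
- stapler: desk stapler 115 mm long, about 45 mm high; bystander. Origin: centre of its underside
Not all that is in view belongs to the job. What is shaped like the part that bears round_stamp_center but purple or red is not meant. Of the things that look like the ink_pad, take the one that is farthest to the robot's left at the start.

How it is judged:
By the outcome, as a careful person would: the job done as asked, in the order asked, and still so for the second after the job is handed in, while the arm keeps its last pose, push and grip.
It also fails if it takes over 45 s, if anything falls off the work surface, if the arm or the gripper's body presses on something with over 40 N, if the wrist force passes 120 N, or if a joint passes its speed limit or range.

## Working session

There is one attempt and no reset: what is moved stays moved. The work goes in short steps, Python scripts to look and compute and a tool call to move; the robot and the scene stay as the last step left them, time stands still between calls to the robot, and variables do not carry over. Pictures are saved under pics/ and viewed, about 8 in all and at most 12, crops included, and the job is handed in when it is done.

Besides the shell and the picture viewer there is one more tool, called after ">>>" in YAML: its name, and indented under it one key for each argument. carry_out: Moves the arm, as the interface text tells. Its arguments: {"type":"object","properties":{"deltas":{"type":"array","items":{"type":"array"}},"gripper":{"type":"number"},"squeeze":{"type":"number"}},"required":["deltas"]}

```bash
mkdir -p pics; ls; python3 - <<'E'
from cell import *
import cv2,numpy as np
np.set_printoptions(precision=4,suppress=True)
ims=[]
for n in("scene","top"):
    p,d=camera(n); cv2.imwrite(f"pics/{n}0.png",p[:,:,::-1]); np.save(f"{n}0.npy",d)
    c=calibration(n); print(n,c["camera_matrix"].tolist(),c["pose"])
print(calibration("wrist"))
s=observe(); print(s["t"],s["eef_pos"],s["orientation"],s["gripper_width"],grip_depth)
E
```

```text
pics
scene [[471.87843867536594, 0.0, 314.85446107537734], [0.0, 471.87843867536594, 234.27122044214917], [0.0, 0.0, 1.0]] [[-0.7762  0.5423 -0.3215  0.8507]
 [ 0.6302  0.6552 -0.4165  0.3898]
 [-0.0152 -0.526  -0.8504  0.9478]
 [ 0.      0.      0.      1.    ]]
top [[618.2941643538352, 0.0, 323.80447833300184], [0.0, 618.2941643538352, 241.19735547033198], [0.0, 0.0, 1.0]] [[ 0.0246 -0.9778  0.208   0.1983]
 [-0.9997 -0.025   0.001  -0.0277]
 [ 0.0043 -0.2079 -0.9781  1.5136]
 [ 0.      0.      0.      1.    ]]
{'camera_matrix': array([[383.9161,   0.    , 321.8984],
       [  0.    , 383.9161, 242.0822],
       [  0.    ,   0.    ,   1.    ]]), 'hand_eye': array([[ 0.    , -0.9524, -0.3048,  0.0788],
       [ 1.    , -0.0003,  0.001 , -0.0017],
       [-0.001 , -0.3048,  0.9524, -0.1431],
       [ 0.    ,  0.    ,  0.    ,  1.    ]])}
0.1 [0.2991 0.6044 0.2301] [[-0.8961  0.4438 -0.0013]
 [ 0.4438  0.8961 -0.0018]
 [ 0.0004 -0.0021 -1.    ]] 0.9996974914200893 0.0187
```

View pics/scene0.png

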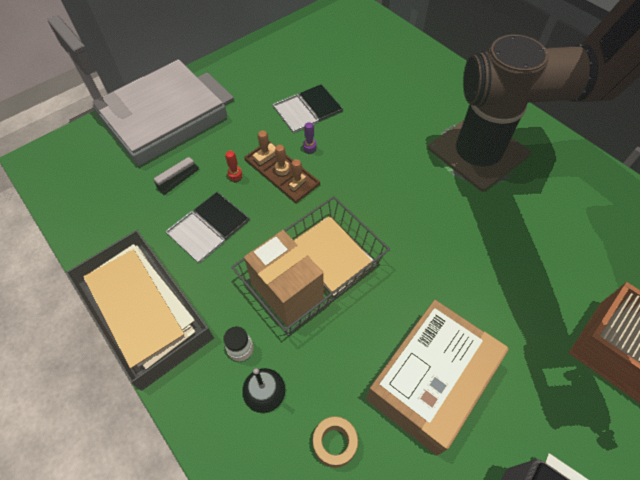

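View pics/top0.png

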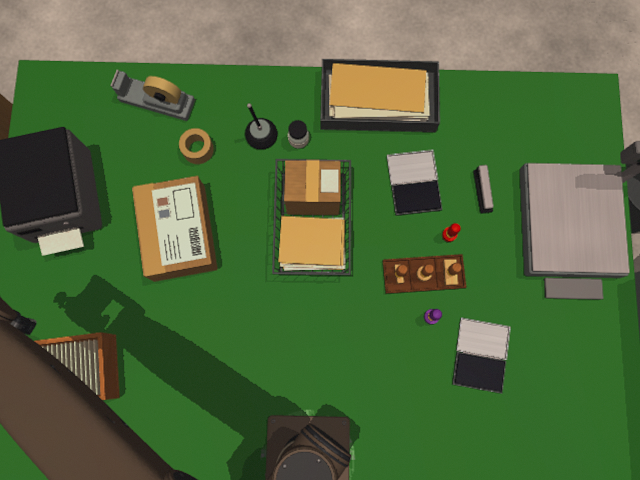

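The top view shows the tray at about (425,273). The left-most ink pad, whose felt is at (416,197), is the one to use. The basket is at (312,220), the parcel at (176,228) and its frame at (184,203). The panel stamp looks like the right-hand one, at about (453,270).

```bash
cat > h.py <<'E'
from cell import *
import cv2,numpy as np
np.set_printoptions(precision=4,suppress=True)
def cam(n):
    s=observe(); p,d=camera(n); c=calibration(n)
    if n=="wrist":
        T=np.eye(4);T[:3,:3]=s["orientation"];T[:3,3]=s["eef_pos"];T=T@c["hand_eye"]
    else: T=c["pose"]
    return p,d,c["camera_matrix"],T
def cloud(d,K,T):
    v,u=np.mgrid[:480,:640]
    P=np.stack([(u-K[0,2])/K[0,0]*d,(v-K[1,2])/K[1,1]*d,d],-1)
    return P@T[:3,:3].T+T[:3,3]
def ray(uv,K,T,z):   # pixels -> world points on plane z
    uv=np.atleast_2d(uv).astype(float)
    r=np.c_[(uv[:,0]-K[0,2])/K[0,0],(uv[:,1]-K[1,2])/K[1,1],np.ones(len(uv))]@T[:3,:3].T
    return T[:3,3]+r*((z-T[2,3])/r[:,2])[:,None]
def rect(xy):
    (c,s,a)=cv2.minAreaRect((xy*1000).astype(np.float32))
    if s[0]<s[1]: s=s[::-1];a+=90
    return np.array(c)/1000,np.array(s),(a+90)%180-90   # centre, sizes mm, angle of long side
E
python3 - <<'E'
from h import *
p,d,K,T=cam("top"); X=cloud(d,K,T); np.save("X.npy",X)
for n in ["stamp_tray","ink_pad","mail_basket","parcel","panel_stamp_center","round_stamp_center","strip_stamp_center","frame","pad_top"]:
    try:
        for r in trace("top",n)[:3]:
            m=r["mask"]; P=X[m&(d>0)]
            print(n,round(r["score"],2),r["position"],rect(P[:,:2]),"z",np.percentile(P[:,2],[5,50,98]))
    except Exception as e: print(n,e)
g=X[:,:,:]
E
```

```text
stamp_tray 0.93 [415.2, 273.9] (array([ 0.4439, -0.2758]), array([207.0747,  88.9865]), -84.44680976867676) z [-0.0006  0.0064  0.0264]
ink_pad 0.73 [479.9, 355.1] (array([ 0.2497, -0.4103]), array([163.7477, 125.3232]), -9.765121459960938) z [-0.0029  0.007   0.0206]
ink_pad 0.6 [414.9, 183.8] (array([ 0.6787, -0.2523]), array([163.9216, 123.2826]), 8.394957542419434) z [-0.0027  0.008   0.0209]
mail_basket 0.77 [313.4, 218.8] (array([0.5761, 0.0051]), array([306.611 , 185.8042]), 1.005043387413025) z [0.0062 0.0464 0.136 ]
mail_basket 0.37 [483.8, 189.1] (array([ 0.6587, -0.4224]), array([114.6901,  29.5773]), 9.384871482849121) z [0.0061 0.0345 0.0494]
parcel 0.61 [174.5, 231.2] (array([0.5427, 0.3505]), array([252.096 , 183.1349]), 12.086834907531738) z [0.0387 0.0893 0.0958]
panel_stamp_center 0.8 [450.5, 270.4] (array([ 0.4491, -0.3388]), array([68.7419, 38.1823]), -1.7042770385742188) z [0.0119 0.0281 0.0969]
round_stamp_center 0.68 [450.5, 235.4] (array([ 0.542 , -0.3384]), array([37.9466, 35.5235]), -48.7522087097168) z [0.0075 0.0318 0.0939]
round_stamp_center 0.6 [432.5, 3
[... 208 characters left out ...]
210449219) z [0.0195 0.062  0.0981]
strip_stamp_center 0.51 [398.7, 273.6] (array([ 0.4386, -0.2087]), array([42.1034, 21.5953]), -4.5539398193359375) z [0.0238 0.0859 0.0975]
strip_stamp_center 0.42 [310.5, 218.0] (array([0.5815, 0.0037]), array([316.4297, 192.203 ]), 1.4331915378570557) z [0.002  0.0453 0.136 ]
frame 0.62 [174.6, 228.2] (array([0.5448, 0.3508]), array([256.3042, 182.8736]), 12.109720230102539) z [0.0381 0.0893 0.0958]
pad_top 0.66 [417.1, 193.1] (array([ 0.6357, -0.2589]), array([110.9644,  74.5721]), -82.34131050109863) z [0.0092 0.0153 0.0219]
pad_top 0.29 [260.0, 134.4] (array([0.8152, 0.1437]), array([120.4303,  81.6261]), -0.25949859619140625) z [0.0061 0.0303 0.1645]
```

```bash
cat >> h.py <<'E'
from scipy.spatial.transform import Rotation as Ro
def Rdown(yaw_y):  # tool z down, tool y at yaw (deg)
    a=np.radians(yaw_y);y=np.array([np.cos(a),np.sin(a),0]);z=np.array([0,0,-1.])
    return np.c_[np.cross(y,z),y,z]
def delta(p0,R0,p1,R1):
    return R0.T@(np.array(p1)-p0), Ro.from_matrix(R0.T@R1).as_rotvec()
E
python3 - <<'E'
from h import *
c=calibration("top");f=ray([184,203],c["camera_matrix"],c["pose"],.09);print(f)
print(delta([.3,.605,.231],Rdown(63.655),[.60,.34,.28],Rdown(12)))
E
```

```text
[[0.5855 0.309  0.09  ]]
(array([-0.3864, -0.1043, -0.049 ]), array([0.    , 0.    , 0.9015]))
```

>>> carry_out:
  deltas:
    - [[-0.386, -0.104, -0.049], [0, 0, 0.9]]
    - [[-0.386, -0.104, -0.049], [0, 0, 0.9]]
    - [[-0.386, -0.104, -0.049], [0, 0, 0.9]]
    - [[-0.386, -0.104, -0.049], [0, 0, 0.9]]
    - [[-0.386, -0.104, -0.049], [0, 0, 0.9]]
    - [[-0.386, -0.104, -0.049], [0, 0, 0.9]]
    - [[-0.386, -0.104, -0.049], [0, 0, 0.9]]
    - [[-0.386, -0.104, -0.049], [0, 0, 0.9]]
    - [[-0.386, -0.104, -0.049], [0, 0, 0.9]]
    - [[-0.386, -0.104, -0.049], [0, 0, 0.9]]
    - [[-0.386, -0.104, -0.049], [0, 0, 0.9]]
    - [[-0.386, -0.104, -0.049], [0, 0, 0.9]]

```text
t: 1.8
eef_pos: [0.598, 0.3417, 0.28]
orientation: [[-0.211, 0.977, -0.001], [0.977, 0.211, 0.0], [0.0, -0.001, -1.0]]
contact_force: [0.0, 1.3, 0.3]
gripper_width: 1.002
```

```bash
python3 - <<'E'
from h import *
s=observe();print(s["t"],s["eef_pos"],s["orientation"],s["joint_velocities"])
p,d,K,T=cam("wrist");cv2.imwrite("pics/w1.png",p[:,:,::-1]);np.savez("w1.npz",p=p,d=d,K=K,T=T)
X=cloud(d,K,T);m=(X[:,:,2]>.075)&(X[:,:,2]<.105);print(m.sum(),np.median(X[m][:,2]),rect(X[m][:,:2]))
E
```

```text
1.8 [0.598  0.3417 0.28  ] [[-0.2115  0.9774 -0.0008]
 [ 0.9774  0.2115  0.    ]
 [ 0.0002 -0.0007 -1.    ]] [ 0.3454 -0.0996 -0.1937 -0.1131 -0.0891 -0.0606]
47969 0.09081555187765622 (array([0.6464, 0.2068]), array([469.2965, 459.7409]), 2.144688129425049)
```

View pics/w1.png

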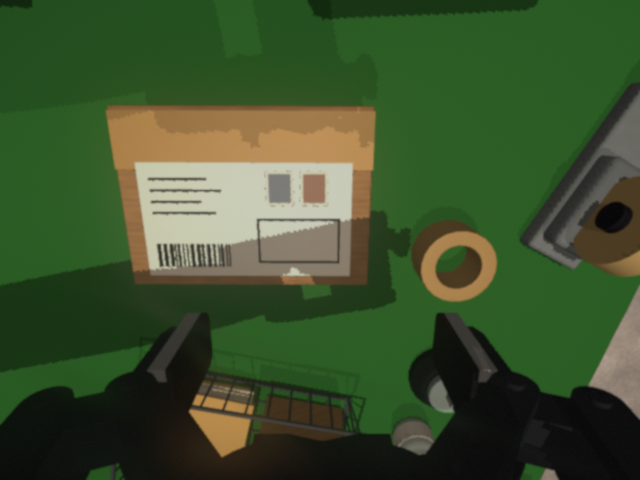

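The wrist view shows the frame with corners at about (258,219), (340,219), (340,262) and (258,262), partly in shadow. Next I'll refine those corners.

```bash
cat > frame.py <<'E'
from h import *
def frame(f,box):
    g=cv2.cvtColor(f["p"],cv2.COLOR_RGB2GRAY).astype(np.float32)
    bh=cv2.morphologyEx(g,cv2.MORPH_BLACKHAT,np.ones((7,7)))
    x0,y0,x1,y1=box
    def edge(n,lo,hi,c,vert):   # darkest sub-pixel row/col near c, along lo..hi
        pts=[]
        for a in np.arange(lo+8,hi-8):
            r=np.arange(c-7,c+8); w=(bh[r,a] if not vert else bh[a,r])
            if w.max()<15: continue
            k=w.argmax();ks=r[max(0,k-2):k+3];ww=w[max(0,k-2):k+3];q=(ks*ww).sum()/ww.sum()
            pts.append([a,q] if not vert else [q,a])
        P=ray(pts,f["K"],f["T"],.09)[:,:2].astype(np.float32)
        l=cv2.fitLine(P,cv2.DIST_HUBER,0,.0003,.001).ravel(); print(n,len(P),"angle",np.degrees(np.arctan2(l[1],l[0]))); return l
    t,b=edge("t",x0,x1,y0,0),edge("b",x0,x1,y1,0);l,r=edge("l",y0,y1,x0,1),edge("r",y0,y1,x1,1)
    I=lambda a,b:a[2:]+a[:2]*np.linalg.solve(np.c_[a[:2],-b[:2]],b[2:]-a[2:])[0]
    C=np.array([I(t,l),I(t,r),I(b,r),I(b,l)]);print("sides mm",np.linalg.norm(np.roll(C,-1,0)-C,axis=1)*1000)
    u=C[1]-C[0]+C[2]-C[3];v=C[3]-C[0]+C[2]-C[1]
    print("centre",C.mean(0),"yaw long",np.degrees(np.arctan2(u[1],u[0])),"yaw short",np.degrees(np.arctan2(v[1],v[0])))
E
python3 - <<'E'
from frame import *
f=np.load("w1.npz");frame(f,(258,220,340,262))
c=calibration("top");print(delta([.6001,.34,.28],Rdown(12.1),[.60,0.0,.28],Rdown(7)),delta([.6001,.34,.28],Rdown(12.1),[.446,-0.31,.25],Rdown(5.5)))
E
```

```text
t 66 angle 12.118018
b 66 angle 12.225817
l 26 angle -78.07196
r 26 angle -78.144775
sides mm [72.4222 40.2204 72.3717 40.3563]
centre [0.5814 0.3095] yaw long 12.171913 yaw short -78.10831
(array([-0.3324, -0.0714,  0.    ]), array([0.   , 0.   , 0.089])) (array([-0.6033, -0.2869,  0.03  ]), array([0.    , 0.    , 0.1152]))
```

>>> carry_out:
  deltas:
    - [[-0.3, -0.14, 0.0], [0, 0, 0.115]]
    - [[-0.3, -0.14, 0.0], [0, 0, 0.115]]
    - [[-0.3, -0.14, 0.0], [0, 0, 0.115]]
    - [[-0.3, -0.14, 0.0], [0, 0, 0.115]]
    - [[-0.3, -0.14, 0.0], [0, 0, 0.115]]
    - [[-0.3, -0.14, 0.0], [0, 0, 0.115]]
    - [[-0.3, -0.14, 0.0], [0, 0, 0.115]]
    - [[-0.3, -0.14, 0.0], [0, 0, 0.115]]
    - [[-0.3, -0.14, 0.0], [0, 0, 0.115]]

```text
t: 2.75
eef_pos: [0.5249, 0.0183, 0.2805]
orientation: [[-0.096, 0.995, 0.001], [0.995, 0.096, 0.001], [0.0, 0.001, -1.0]]
contact_force: [0.1, -0.4, -0.6]
gripper_width: 1.005
```

```bash
python3 - <<'E'
from h import *
s=observe();print(s["t"],s["eef_pos"],s["orientation"])
print(delta(s["eef_pos"],s["orientation"],[.446,-0.32,.27],Rdown(5.5)))
E
```

```text
2.75 [0.5249 0.0183 0.2805] [[-0.0957  0.9954  0.0006]
 [ 0.9954  0.0957  0.0005]
 [ 0.0005  0.0006 -1.    ]]
(array([-0.3292, -0.111 ,  0.0103]), array([ 0.0006, -0.0005, -0.0002]))
```

>>> carry_out:
  deltas:
    - [[-0.33, -0.111, 0.01], [0, 0, 0]]
    - [[-0.33, -0.111, 0.01], [0, 0, 0]]
    - [[-0.33, -0.111, 0.01], [0, 0, 0]]
    - [[-0.33, -0.111, 0.01], [0, 0, 0]]
    - [[-0.33, -0.111, 0.01], [0, 0, 0]]
    - [[-0.33, -0.111, 0.01], [0, 0, 0]]
    - [[-0.33, -0.111, 0.01], [0, 0, 0]]
    - [[-0.33, -0.111, 0.01], [0, 0, 0]]
    - [[-0.33, -0.111, 0.01], [0, 0, 0]]
    - [[-0.33, -0.111, 0.01], [0, 0, 0]]

```text
t: 3.75
eef_pos: [0.4474, -0.3196, 0.2702]
orientation: [[-0.098, 0.995, 0.0], [0.995, 0.098, 0.001], [0.001, 0.0, -1.0]]
contact_force: [-0.8, 0.5, 0.2]
gripper_width: 0.998
```

```bash
python3 - <<'E'
from h import *
s=observe();print(s["t"],s["eef_pos"],s["orientation"])
p,d,K,T=cam("wrist");cv2.imwrite("pics/w2.png",p[:,:,::-1]);np.savez("w2.npz",p=p,d=d,K=K,T=T)
X=cloud(d,K,T)
for n in ("panel_stamp_center","round_stamp_center","strip_stamp_center"):
  for r in trace("wrist",n)[:2]:
    P=X[r["mask"]&(d>0)];t=P[P[:,2]>.085]
    print(n,r["score"],r["position"],"top",P[:,2].max(),t.mean(0) if len(t) else 0,(t.min(0)+t.max(0))/2 if len(t) else 0)
    t=P[(P[:,2]>.02)&(P[:,2]<.03)]
    if len(t)>9:print(rect(t[:,:2]))
E
```

```text
3.75 [ 0.4474 -0.3196  0.2702] [[-0.0984  0.9951  0.    ]
 [ 0.9951  0.0984  0.0008]
 [ 0.0008  0.0001 -1.    ]]
panel_stamp_center 0.71 [317.0, 219.2] top 0.09705024092037556 [ 0.4423 -0.3365  0.0926] [ 0.4425 -0.3383  0.0911]
(array([ 0.4425, -0.3383]), array([61.9413, 30.3685]), 2.9462928771972656)
panel_stamp_center 0.48 [505.5, 306.3] top 0.28798954401497795 [ 0.4935 -0.305   0.288 ] [ 0.4935 -0.305   0.288 ]
(array([ 0.656 , -0.4192]), array([109.0691,   8.7936]), 9.771113395690918)
round_stamp_center 0.98 [412.7, 230.2] top 0.09234600878045746 [ 0.5374 -0.3386  0.089 ] [ 0.5382 -0.3394  0.0887]
(array([ 0.5356, -0.337 ]), array([34.296 , 27.8579]), 43.10894775390625)
round_stamp_center 0.56 [315.7, 156.2] top 0.09722602642896455 [ 0.4376 -0.2732  0.0928] [ 0.4377 -0.2735  0.0911]
(array([ 0.4373, -0.2696]), array([35.2041, 26.0988]), -0.11083221435546875)
strip_stamp_center 0.96 [321.0, 81.8] top 0.09765841184133356 [ 0.4354 -0.2136  0.0929] [ 0.4354 -0.2132  0.0914]
(array([ 0.4348, -0.2128]), array([44.9152, 15.8888]), 9.854307174682617)
```

View pics/w2.png

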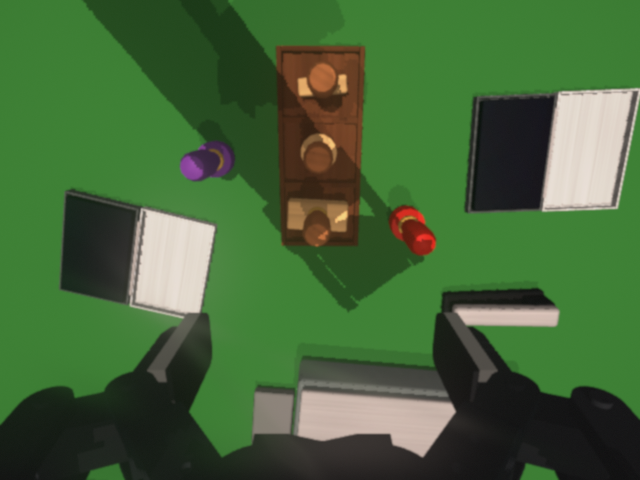

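The wrist view shows the panel stamp in the nearest bay, with its block at about (317,218). The round and strip stamps are in the other two bays. The correct felt is at about (512,153), with its lid to the right (+x).

```bash
python3 - <<'E'
from h import *
f=np.load("w2.npz");p,d,K,T=[f[k] for k in "pdKT"];X=cloud(d,K,T)
hsv=cv2.cvtColor(p,cv2.COLOR_RGB2HSV)
print("block hsv",hsv[215,300],"felt",hsv[150,515],"tray",hsv[110,300])
def comp(m,seed,z):
    n,l=cv2.connectedComponents(m.astype(np.uint8));k=l==l[seed[1],seed[0]]
    c=max(cv2.findContours(k.astype(np.uint8),0,2)[0],key=len)[:,0]
    return rect(ray(c,K,T,z)[:,:2])
m=(hsv[:,:,2]>120)&(hsv[:,:,0]<30)&(np.arange(480)[:,None]>190);print("block",comp(m,(300,213),.0265))
m=(hsv[:,:,2]<50)&(np.arange(640)[None]>440)&(np.arange(480)[:,None]<230);print("felt",comp(m,(515,150),.016))
m=(hsv[:,:,0]<30)&(hsv[:,:,1]>60);m[:,368:]=0;m[:44]=0;m[246:]=0;print("tray",comp(m,(300,110),.014))
for r in trace("wrist","pad_top")[:3]: print(r["position"],r["score"],rect(X[r["mask"]&(d>0)][:,:2]),np.median(X[r["mask"]&(d>0)][:,2]))
# block long edge
pts=[]
for u in range(292,344):
    col=p[190:210,u].astype(float).sum(1);g=np.diff(col);k=g.argmax();pts.append([u,190.5+k])
P=ray(pts,K,T,.0265)[:,:2].astype(np.float32);l=cv2.fitLine(P,cv2.DIST_HUBER,0,.001,.001).ravel();print("edge yaw",np.degrees(np.arctan(l[1]/l[0])))
E
```

```text
block hsv [ 16 137 154] felt [126  43  30] tray [ 11 163  72]
block (array([ 0.4237, -0.3393]), array([28.9826, 23.7244]), 89.7060546875)
felt (array([ 0.6319, -0.2587]), array([111.4232,  72.3512]), -82.1191873550415)
tray (array([ 0.4394, -0.2754]), array([196.6939,  83.7082]), -84.51788854598999)
[509.3, 151.4] 0.96 (array([ 0.6333, -0.2596]), array([109.6929,  71.2315]), -82.06660890579224) 0.0164172723087829
[95.3, 251.1] 0.74 (array([ 0.2027, -0.4063]), array([114.1321,  73.8714]), 81.2689437866211) 0.016299770647600353
edge yaw 2.4594758
```

```bash
cat >> h.py <<'E'
import json,os
def load():
    return [np.array(a) for a in json.load(open("cmd.json"))] if os.path.exists("cmd.json") else [np.array([.3,.605,.231]),Rdown(63.655)]
def add(*moves):   # log commanded moves
    p,R=load()
    for t,a in moves: p=p+R@np.array(t);R=R@Ro.from_rotvec(a).as_matrix()
    json.dump([p.tolist(),R.tolist()],open("cmd.json","w"));return p,R
yaw=lambda R:np.degrees(np.arctan2(R[1,1],R[0,1]))
E
python3 - <<'E'
from h import *
p,R=add(([-.386,-.104,-.049],[0,0,.9]),([-.3,-.14,0],[0,0,.115]),([-.33,-.111,.01],[0,0,0]))
print("cmd",p,yaw(R))
for i in range(5):
    s=observe();camera("wrist");print(s["t"],s["eef_pos"],yaw(s["orientation"]),s["contact_force"])
print(delta(p,R,[.4425,-.3383,.13],Rdown(2.8)),delta(p,R,[.4425,-.3383,.054],Rdown(2.8)))
E
```

```text
cmd [ 0.4468 -0.3213  0.27  ] 5.499783794221438
4.0 [ 0.4469 -0.3202  0.2705] 5.6184849576732 [-0.3031 -1.1259  0.6191]
4.05 [ 0.4468 -0.3204  0.2705] 5.595150972160566 [ 0.2386  0.954  -0.0778]
4.1 [ 0.4467 -0.3207  0.2705] 5.569696860173435 [-0.4367  0.4382  0.731 ]
4.15 [ 0.4466 -0.3209  0.2705] 5.548553969708023 [-0.1091  0.8553  0.6473]
4.2 [ 0.4465 -0.3211  0.2704] 5.531093539580828 [ 0.2299 -0.4477 -0.4722]
(array([-0.0165, -0.0059,  0.14  ]), array([0.    , 0.    , 0.0471])) (array([-0.0165, -0.0059,  0.216 ]), array([0.    , 0.    , 0.0471]))
```

>>> carry_out:
  deltas:
    - [[-0.0165, -0.006, 0.04], [0, 0, 0.047]]
    - [[-0.0165, -0.006, 0.08], [0, 0, 0.047]]
    - [[-0.0165, -0.006, 0.12], [0, 0, 0.047]]
    - [[-0.0165, -0.006, 0.14], [0, 0, 0.047]]
    - [[-0.0165, -0.006, 0.14], [0, 0, 0.047]]
    - [[-0.0165, -0.006, 0.16], [0, 0, 0.047]]
    - [[-0.0165, -0.006, 0.18], [0, 0, 0.047]]
    - [[-0.0165, -0.006, 0.2], [0, 0, 0.047]]
    - [[-0.0165, -0.006, 0.21], [0, 0, 0.047]]
    - [[-0.0165, -0.006, 0.216], [0, 0, 0.047]]
    - [[-0.0165, -0.006, 0.216], [0, 0, 0.047]]
    - [[-0.0165, -0.006, 0.216], [0, 0, 0.047]]

```text
t: 5.45
eef_pos: [0.4426, -0.3391, 0.0555]
orientation: [[-0.049, 0.999, 0.001], [0.999, 0.049, -0.002], [-0.002, 0.001, -1.0]]
contact_force: [-0.5, -0.5, -0.5]
gripper_width: 1.002
```

```bash
python3 - <<'E'
from h import *
print(add(([-.0165,-.006,.216],[0,0,.047])))
p,d,K,T=cam("wrist");cv2.imwrite("pics/w3.png",p[:,:,::-1]);s=observe();print(s["eef_pos"],yaw(s["orientation"]),s["contact_force"])
E
```

```text
(array([ 0.4424, -0.3383,  0.054 ]), array([[-0.049 ,  0.9988,  0.    ],
       [ 0.9988,  0.049 ,  0.    ],
       [ 0.    ,  0.    , -1.    ]]))
[ 0.4426 -0.3391  0.0557] 2.8139204851878503 [-0.1896  0.7724  0.6535]
```

View pics/w3.png

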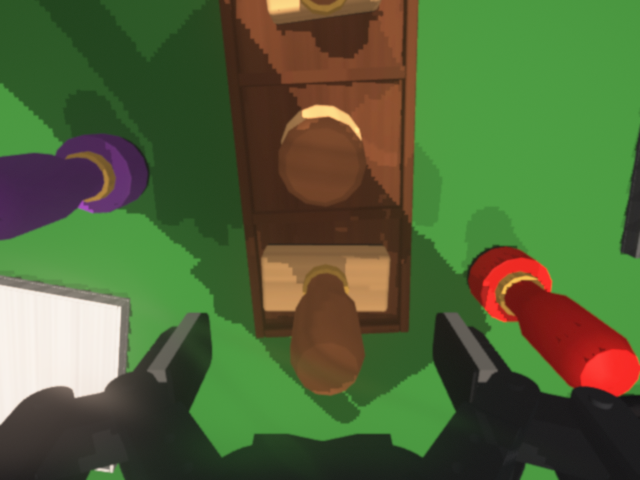

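The handle sits between the fingers at about (327,340), with both jaws clear of everything. Closing now.

>>> carry_out:
  deltas:
    - [[0, 0, 0], [0, 0, 0]]
    - [[0, 0, 0], [0, 0, 0]]
    - [[0, 0, 0], [0, 0, 0]]
    - [[0, 0, 0], [0, 0, 0]]
    - [[0, 0, 0], [0, 0, 0]]
    - [[0, 0, 0], [0, 0, 0]]
    - [[0, 0, 0], [0, 0, 0]]
    - [[0, 0, 0], [0, 0, 0]]
  gripper: 0.0
  squeeze: 45

```text
t: 6.3
eef_pos: [0.4421, -0.3384, 0.0544]
orientation: [[-0.049, 0.999, 0.0], [0.999, 0.049, -0.0], [-0.0, 0.0, -1.0]]
contact_force: [0.8, 0.4, 1.4]
gripper_width: 0.287
```

```bash
python3 - <<'E'
from h import *
s=observe();print(s["t"],s["eef_pos"],yaw(s["orientation"]),s["contact_force"],s["gripper_width"]*85.4)
E
```

```text
6.3 [ 0.4421 -0.3384  0.0544] 2.807385888635467 [0.7945 0.4245 1.4372] 24.47382186469838
```

>>> carry_out:
  deltas:
    - [[0, 0, -0.005], [0, 0, 0]]
    - [[0, 0, -0.015], [0, 0, 0]]
    - [[0, 0, -0.03], [0, 0, 0]]
    - [[0, 0, -0.045], [0, 0, 0]]
    - [[0, 0, -0.06], [0, 0, 0]]
    - [[0, 0, -0.075], [0, 0, 0]]
    - [[0, 0, -0.085], [0, 0, 0]]
    - [[0, 0, -0.09], [0, 0, 0]]
    - [[0, 0, -0.09], [0, 0, 0]]
    - [[0, 0, -0.09], [0, 0, 0]]
    - [[0, 0, -0.09], [0, 0, 0]]

```text
t: 7.4
eef_pos: [0.4415, -0.3379, 0.1433]
orientation: [[-0.049, 0.999, -0.001], [0.999, 0.049, 0.001], [0.002, -0.001, -1.0]]
contact_force: [0.3, 0.7, -1.4]
gripper_width: 0.292
```

```bash
python3 - <<'E'
from h import *
print(add(([0,0,-.09],[0,0,0]))[0])
p,d,K,T=cam("wrist");cv2.imwrite("pics/w4.png",p[:,:,::-1]);np.savez("w4.npz",p=p,d=d,K=K,T=T);s=observe();print(s["t"],s["eef_pos"],yaw(s["orientation"]),s["contact_force"])
E
```

```text
[ 0.4424 -0.3383  0.144 ]
7.45 [ 0.4415 -0.338   0.1433] 2.803438633307715 [ 0.0371 -0.5289 -1.5572]
```

View pics/w4.png

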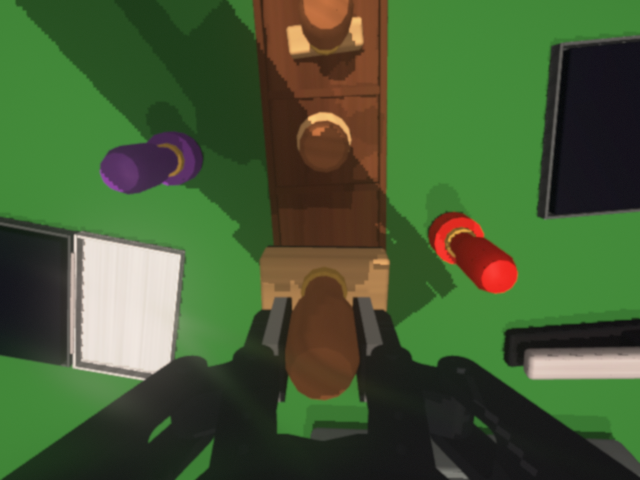

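```bash
python3 - <<'E'
from h import *
f=np.load("w4.npz");p,d,K=[f[k] for k in "pdK"];T=calibration("wrist")["hand_eye"]
cv2.imwrite("pics/w4c.png",cv2.resize(p[236:326,250:400,::-1],None,fx=5,fy=5,interpolation=cv2.INTER_CUBIC))
X=cloud(d,K,T)
for r in (244,248,252,256,260,264,268,280,295,305): print(r,X[r,275],X[r,375],d[r,275])
B=X[266:305,266:286].reshape(-1,3);B2=X[266:305,365:385].reshape(-1,3)
for n,b in(("L",B),("R",B2),("all",np.r_[B,B2])):
    b=b[(abs(b[:,2]-np.median(b[:,2]))<.004)];A=np.c_[b[:,:2],np.ones(len(b))];c=np.linalg.lstsq(A,b[:,2],rcond=None)[0];print(n,len(b),b.mean(0),"slope deg",np.degrees(c[:2]))
E
```

```text
244 [-0.0112 -0.0363  0.1286] [-0.0143  0.0395  0.1381] 0.2855607
248 [ 0.0151 -0.0251  0.041 ] [0.0136 0.0261 0.0453] 0.19413552
252 [ 0.0142 -0.0247  0.0373] [0.0152 0.0246 0.0345] 0.19084604
256 [ 0.0148 -0.0238  0.0298] [0.0147 0.024  0.03  ] 0.1835651
260 [ 0.0135 -0.0236  0.0277] [0.0141 0.0236 0.0262] 0.18193628
264 [ 0.0119 -0.0235  0.0266] [0.0122 0.0236 0.0259] 0.18138236
268 [ 0.0096 -0.0237  0.0273] [0.0104 0.0236 0.0253] 0.18273965
280 [ 0.0038 -0.0238  0.0265] [0.0038 0.024  0.0263] 0.18377653
295 [-0.0041 -0.0241  0.0264] [-0.0039  0.0243  0.026 ] 0.18605037
305 [ 0.01   -0.0192 -0.0117] [-0.0094  0.0246  0.0263] 0.14554816
L 677 [ 0.0021 -0.024   0.0269] slope deg [-0.6807 -1.1888]
R 732 [0.0018 0.024  0.026 ] slope deg [-0.3456 -0.6314]
all 1409 [0.002  0.001  0.0265] slope deg [-0.5268 -1.0778]
```

View pics/w4c.png

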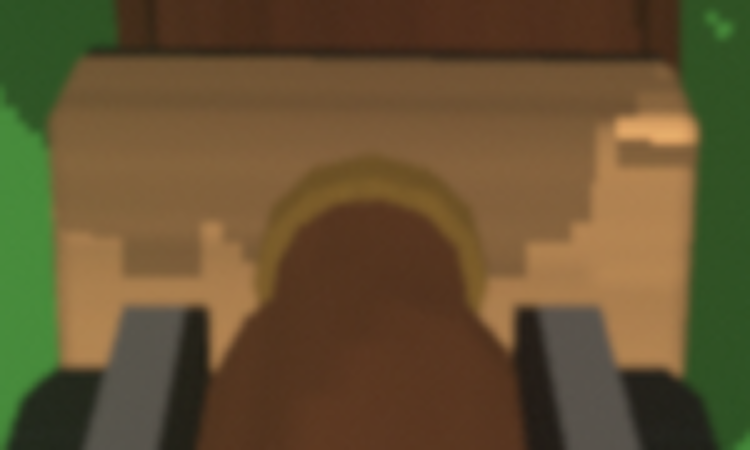

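The stamp is held upright. The block's top front edge runs from about (260,260) to (390,260) and its bottom edge from (266,246) to (384,248). Next I'll get its yaw and centre in the tool frame.

```bash
python3 - <<'E'
from h import *
f=np.load("w4.npz");p,K=f["p"],f["K"];T=calibration("wrist")["hand_eye"]
g=cv2.GaussianBlur(cv2.cvtColor(p,cv2.COLOR_RGB2GRAY),(1,5),0).astype(float)
def sub(w):
    k=int(w.argmax());k=min(max(k,1),len(w)-2);a,b,c=w[k-1:k+2];return k+.5*(a-c)/(a-2*b+c+1e-9)
def fit(pts,z,n):
    P=ray(pts,K,T,z)[:,:2].astype(np.float32);l=cv2.fitLine(P,cv2.DIST_HUBER,0,.0003,.001).ravel()
    l=l if abs(l[0])<abs(l[1]) else l
    print(n,"pt",l[2:],"dir deg",np.degrees(np.arctan2(l[1],l[0]))%180);return l
# bottom front edge of wooden block: dark->bright downward
fit([[u,241.5+sub(np.diff(g[241:254,u]))] for u in range(272,380)],.0445,"bottom edge(90=aligned)")
r=p[:,:,0].astype(float)-p[:,:,1]
L=fit([[253.5+sub(np.diff(r[v,253:268])),v] for v in range(266,308)],.0265,"left")
R=fit([[380.5+sub(-np.diff(r[v,380:400])),v] for v in range(266,308)],.0265,"right")
yl=L[3]-L[2]*L[1]/L[0];yr=R[3]-R[2]*R[1]/R[0];print("y at x=0",yl,yr,(yl+yr)/2,yr-yl)
E
```

```text
bottom edge(90=aligned) pt [ 0.0142 -0.0033] dir deg 90.73999
left pt [ 0.0003 -0.0311] dir deg 0.40870643
right pt [0.0003 0.0304] dir deg 0.22133668
y at x=0 -0.031054335 0.030396767 -0.00032878388 0.0614511
```

```bash
python3 - <<'E'
from h import *
p,R=load();print(p,delta(p,R,[.6328,-.2583,.19],Rdown(8.45)),delta(p,R,[.6328,-.2583,.085],Rdown(8.45)))
E
```

```text
[ 0.4424 -0.3383  0.144 ] (array([ 0.0706,  0.1941, -0.046 ]), array([ 0.    ,  0.    , -0.0985])) (array([0.0706, 0.1941, 0.059 ]), array([ 0.    ,  0.    , -0.0985]))
```

>>> carry_out:
  deltas:
    - [[0, 0, -0.02], [0, 0, 0]]
    - [[0.005, 0.01, -0.04], [0, 0, 0]]
    - [[0.015, 0.04, -0.046], [0, 0, -0.03]]
    - [[0.03, 0.08, -0.046], [0, 0, -0.06]]
    - [[0.045, 0.12, -0.046], [0, 0, -0.098]]
    - [[0.06, 0.16, -0.046], [0, 0, -0.098]]
    - [[0.0706, 0.194, -0.046], [0, 0, -0.098]]
    - [[0.0706, 0.194, -0.02], [0, 0, -0.098]]
    - [[0.0706, 0.194, 0.01], [0, 0, -0.098]]
    - [[0.0706, 0.194, 0.04], [0, 0, -0.098]]
    - [[0.0706, 0.194, 0.059], [0, 0, -0.098]]
    - [[0.0706, 0.194, 0.059], [0, 0, -0.098]]

```text
t: 8.65
eef_pos: [0.6294, -0.2567, 0.0798]
orientation: [[-0.146, 0.989, -0.008], [0.989, 0.146, 0.005], [0.006, -0.008, -1.0]]
contact_force: [0.9, 0.4, -1.3]
gripper_width: 0.296
```

```bash
python3 - <<'E'
from h import *
print(add(([.0706,.194,.059],[0,0,-.098]))[0])
for i in range(4): camera("wrist")
p,d,K,T=cam("wrist");cv2.imwrite("pics/w5.png",p[:,:,::-1]);np.savez("w5.npz",p=p,d=d,K=K,T=T);s=observe();print(s["t"],s["eef_pos"],yaw(s["orientation"]),s["contact_force"])
E
```

```text
[ 0.6327 -0.2583  0.085 ]
8.9 [ 0.6334 -0.259   0.0875] 8.42160334396171 [ 0.941  -0.0643 -0.0887]
```

View pics/w5.png

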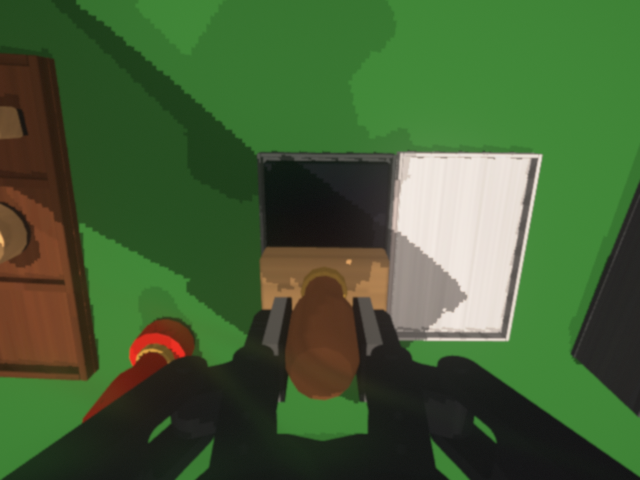

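The stamp is above the felt: left edge about 265, right about 391, top row about 160. I'll check the lateral centring at felt height.

```bash
python3 - <<'E'
from h import *
f=np.load("w5.npz");p,K,T=f["p"],f["K"],f["T"];H=calibration("wrist")["hand_eye"]
g=p.astype(float).mean(2)
L=[];R=[];Tp=[]
for v in range(170,240,5):
    r=g[v,255:400]; k=np.where(r<42)[0]; L.append([255+k[0],v]);R.append([255+k[-1],v])
for u in range(280,380,10): k=np.where(g[150:200,u]<42)[0];Tp.append([u,150+k[0]])
print(L[::4],R[::4],Tp[::3])
zt=0.0875-.016
l,r,t=[ray(a,K,H,zt) for a in(L,R,Tp)]
print("y L/R tool",l[:,1],r[:,1],"mid",(l[:,1]+r[:,1]).mean()/2,"width",(r-l)[:,1].mean(),"top x",t[:,0])
E
```

```text
[[np.int64(255), 170], [np.int64(255), 190], [np.int64(262), 210], [np.int64(264), 230]] [[np.int64(374), 170], [np.int64(371), 190], [np.int64(371), 210], [np.int64(375), 230]] [[280, np.int64(161)], [310, np.int64(161)], [340, np.int64(162)], [370, np.int64(162)]]
y L/R tool [-0.0385 -0.0386 -0.0388 -0.0389 -0.0391 -0.0358 -0.036  -0.0356 -0.0357
 -0.0353 -0.0354 -0.035  -0.0351 -0.0352] [0.0274 0.0264 0.0259 0.026  0.0261 0.028  0.0264 0.027  0.0266 0.0273
 0.0274 0.0275 0.0294 0.0289] mid -0.004735937539539053 width 0.06380287333984459 top x [0.0554 0.0565 0.0554 0.0554 0.0554 0.0554 0.0548 0.0548 0.0554 0.0548]
```

>>> carry_out:
  deltas:
    - [[0, 0, 0.003], [0, 0, 0]]
    - [[0, 0, 0.006], [0, 0, 0]]
    - [[0, 0, 0.009], [0, 0, 0]]
    - [[0, 0, 0.012], [0, 0, 0]]
    - [[0, 0, 0.015], [0, 0, 0]]
    - [[0, 0, 0.017], [0, 0, 0]]
    - [[0, 0, 0.017], [0, 0, 0]]
    - [[0, 0, 0.017], [0, 0, 0]]
    - [[0, 0, 0.017], [0, 0, 0]]

```text
t: 9.8
eef_pos: [0.6324, -0.2585, 0.0685]
orientation: [[-0.146, 0.989, 0.0], [0.989, 0.146, -0.0], [-0.0, 0.0, -1.0]]
contact_force: [-0.2, 1.3, -1.4]
gripper_width: 0.29
```

>>> carry_out:
  deltas:
    - [[0, 0, 0.001], [0, 0, 0]]
    - [[0, 0, 0.002], [0, 0, 0]]
    - [[0, 0, 0.003], [0, 0, 0]]
    - [[0, 0, 0.004], [0, 0, 0]]
    - [[0, 0, 0.004], [0, 0, 0]]
    - [[0, 0, 0.004], [0, 0, 0]]

```text
t: 10.4
eef_pos: [0.6324, -0.2584, 0.0647]
orientation: [[-0.147, 0.989, 0.0], [0.989, 0.147, -0.0], [-0.0, 0.0, -1.0]]
contact_force: [-0.9, 0.6, 1.7]
gripper_width: 0.288
```

```bash
python3 - <<'E'
from h import *
print(add(([0,0,.017],[0,0,0]),([0,0,.004],[0,0,0]))[0])
for i in range(4): s=observe();print(s["t"],s["eef_pos"],s["contact_force"],s["ft_torque"]);camera("wrist")
E
```

```text
[ 0.6327 -0.2583  0.064 ]
10.4 [ 0.6324 -0.2584  0.0647] [-0.8858  0.5943  1.6916] [0.0355 0.109  0.026 ]
10.45 [ 0.6324 -0.2584  0.0647] [-0.3926 -0.1614  1.1429] [0.044  0.158  0.0624]
10.5 [ 0.6324 -0.2584  0.0647] [-1.2584  0.3813  1.0943] [ 0.0299  0.1807 -0.0353]
10.55 [ 0.6324 -0.2584  0.0647] [-0.3807 -0.7561  1.0597] [ 0.0138  0.1545 -0.0615]
```

>>> carry_out:
  deltas:
    - [[0, 0, 0.0005], [0, 0, 0]]
    - [[0, 0, 0.001], [0, 0, 0]]
    - [[0, 0, 0.001], [0, 0, 0]]
    - [[0, 0, 0.001], [0, 0, 0]]
    - [[0, 0, 0.001], [0, 0, 0]]
    - [[0, 0, 0.001], [0, 0, 0]]

```text
t: 11.2
eef_pos: [0.6325, -0.2585, 0.0637]
orientation: [[-0.147, 0.989, 0.001], [0.989, 0.147, -0.0], [-0.0, 0.0, -1.0]]
contact_force: [-1.3, 1.0, 5.0]
gripper_width: 0.284
```

```bash
python3 - <<'E'
from h import *
print(add(([0,0,.001],[0,0,0]))[0])
for i in range(4): s=observe();print(s["t"],s["eef_pos"],s["contact_force"],s["ft_torque"]);camera("wrist")
E
```

```text
[ 0.6327 -0.2583  0.063 ]
11.2 [ 0.6325 -0.2585  0.0637] [-1.2973  1.0032  5.0463] [0.0477 0.3879 0.029 ]
11.25 [ 0.6325 -0.2585  0.0637] [-0.5093  0.1666  4.9506] [ 0.0758  0.3461 -0.0201]
11.3 [ 0.6325 -0.2585  0.0637] [-0.5744  0.3305  5.2093] [0.0855 0.33   0.0078]
11.35 [ 0.6325 -0.2585  0.0636] [-0.7726  0.1013  4.578 ] [ 0.0812  0.2997 -0.026 ]
```

```bash
python3 - <<'E'
from h import *
p,R=load();print(p,yaw(R),delta(p,R,[.596,.241,.25],Rdown(12.55)),delta(p,R,[.596,.241,.21],Rdown(12.55)))
E
```

```text
[ 0.6327 -0.2583  0.063 ] 8.421868549388636 (array([ 0.4993,  0.0368, -0.187 ]), array([ 0.   ,  0.   , -0.072])) (array([ 0.4993,  0.0368, -0.147 ]), array([ 0.   ,  0.   , -0.072]))
```

>>> carry_out:
  deltas:
    - [[0, 0, -0.003], [0, 0, 0]]
    - [[0, 0, -0.01], [0, 0, 0]]
    - [[0, 0, -0.025], [0, 0, 0]]
    - [[0, 0, -0.05], [0, 0, 0]]
    - [[0, 0, -0.08], [0, 0, 0]]
    - [[0, 0, -0.11], [0, 0, 0]]
    - [[0, 0, -0.14], [0, 0, 0]]
    - [[0, 0, -0.165], [0, 0, 0]]
    - [[0, 0, -0.18], [0, 0, 0]]
    - [[0, 0, -0.187], [0, 0, 0]]
    - [[0, 0, -0.187], [0, 0, 0]]
    - [[0, 0, -0.187], [0, 0, 0]]

```text
t: 12.6
eef_pos: [0.6316, -0.258, 0.2485]
orientation: [[-0.146, 0.989, -0.002], [0.989, 0.146, 0.001], [0.002, -0.002, -1.0]]
contact_force: [0.3, -1.0, -1.5]
gripper_width: 0.289
```

>>> carry_out:
  deltas:
    - [[0.015, 0.001, 0], [0, 0, -0.006]]
    - [[0.05, 0.004, 0], [0, 0, -0.012]]
    - [[0.1, 0.007, 0], [0, 0, -0.02]]
    - [[0.15, 0.011, 0], [0, 0, -0.03]]
    - [[0.2, 0.015, 0], [0, 0, -0.04]]
    - [[0.25, 0.018, 0], [0, 0, -0.05]]
    - [[0.3, 0.022, 0], [0, 0, -0.06]]
    - [[0.35, 0.026, 0], [0, 0, -0.072]]
    - [[0.4, 0.03, 0], [0, 0, -0.072]]
    - [[0.45, 0.034, 0], [0, 0, -0.072]]
    - [[0.485, 0.036, 0], [0, 0, -0.072]]
    - [[0.499, 0.037, 0], [0, 0, -0.072]]

```text
t: 13.8
eef_pos: [0.5936, 0.2448, 0.2488]
orientation: [[-0.222, 0.975, -0.003], [0.975, 0.222, 0.0], [0.001, -0.003, -1.0]]
contact_force: [-0.2, -0.6, -0.8]
gripper_width: 0.292
```

>>> carry_out:
  deltas:
    - [[0, 0, 0.005], [0, 0, 0]]
    - [[0, 0, 0.015], [0, 0, 0]]
    - [[0, 0, 0.03], [0, 0, 0]]
    - [[0, 0, 0.04], [0, 0, 0]]
    - [[0, 0, 0.04], [0, 0, 0]]
    - [[0, 0, 0.04], [0, 0, 0]]
    - [[0, 0, 0.04], [0, 0, 0]]
    - [[0, 0, 0.04], [0, 0, 0]]

```text
t: 14.6
eef_pos: [0.5963, 0.2406, 0.2113]
orientation: [[-0.217, 0.976, 0.002], [0.976, 0.217, 0.0], [-0.0, 0.002, -1.0]]
contact_force: [1.3, -0.4, -1.3]
gripper_width: 0.292
```

```bash
python3 - <<'E'
from h import *
print(add(([0,0,-.187],[0,0,0]),([.499,.037,0],[0,0,-.072]),([0,0,.04],[0,0,0])))
p,d,K,T=cam("wrist");cv2.imwrite("pics/w6.png",p[:,:,::-1]);np.savez("w6.npz",p=p,d=d,K=K,T=T);s=observe();print(s["t"],s["eef_pos"],yaw(s["orientation"]),s["contact_force"],s["gripper_width"])
E
```

```text
(array([0.5963, 0.2408, 0.21  ]), array([[-0.2172,  0.9761,  0.    ],
       [ 0.9761,  0.2172,  0.    ],
       [ 0.    ,  0.    , -1.    ]]))
14.65 [0.5962 0.2407 0.2112] 12.541288382340671 [-0.5593 -0.3095 -0.583 ] 0.2846652609581722
```

View pics/w6.png

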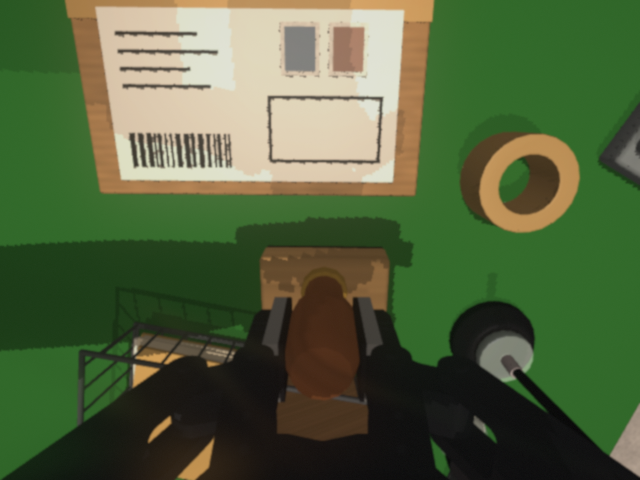

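The frame is fully lit, with corners at about (269,97), (382,98), (380,162) and (270,161), and the stamp is still square in the grip. Next I'll refine the frame and the in-hand pose.

```bash
python3 - <<'E'
from frame import *
f=np.load("w6.npz");frame(f,(269,97,381,161))
p,K,d=f["p"],f["K"],f["d"];T=calibration("wrist")["hand_eye"]
X=cloud(d,K,f["T"]);print("label z",np.median(X[100:155,290:360,2]))
def sub(w):
    k=int(w.argmax());k=min(max(k,1),len(w)-2);a,b,c=w[k-1:k+2];return k+.5*(a-c)/(a-2*b+c+1e-9)
r=p[:,:,0].astype(float)-p[:,:,1]
def fit(pts,z,n):
    P=ray(pts,K,T,z)[:,:2].astype(np.float32);l=cv2.fitLine(P,cv2.DIST_HUBER,0,.0003,.001).ravel();print(n,l[2:],np.degrees(np.arctan2(l[1],l[0]))%180);return l
rv=cv2.GaussianBlur(r,(1,3),0)
fit([[u,241.5+sub(np.diff(rv[241:256,u]))] for u in range(272,380)],.0445,"bottom")
L=fit([[253.5+sub(np.diff(r[v,253:268])),v] for v in range(266,308)],.0265,"left")
R=fit([[380.5+sub(-np.diff(r[v,380:400])),v] for v in range(266,308)],.0265,"right")
print((L[3]-L[2]*L[1]/L[0]+R[3]-R[2]*R[1]/R[0])/2)
C=cloud(d,K,T);B=C[266:305,266:286].reshape(-1,3);B2=C[266:305,365:385].reshape(-1,3)
print("block top z L,R",np.median(B[:,2]),np.median(B2[:,2]))
E
```

```text
t 96 angle 12.105234
b 96 angle 12.04422
l 48 angle -77.77298
r 48 angle -77.80391
sides mm [72.5209 40.4414 72.4993 40.3642]
centre [0.5813 0.3097] yaw long 12.074739 yaw short -77.78847
label z 0.09093963741740363
bottom [0.0151 0.0003] 90.66385
left [ 0.0003 -0.0313] 0.44122073
right [0.0047 0.0303] 0.29121023
-0.00051562337
block top z L,R 0.02680390856530064 0.025943891420416434
```

```bash
python3 - <<'E'
from h import *
for n in("w1","w4","w6"):
    f=np.load(n+".npz");d=f["d"];H=calibration("wrist")["hand_eye"];C=cloud(d,f["K"],H)
    W=cloud(d,f["K"],f["T"]);
    for zz,nm in((0,"desk"),(.09,"label")):
        m=(abs(W[:,:,2]-zz)<.006)&(d>0);b=C[m]
        if len(b)<4000: continue
        c=np.linalg.lstsq(np.c_[b[:,:2],np.ones(len(b))],b[:,2],rcond=None)[0];print(n,nm,len(b),"slope deg x,y",np.degrees(c[:2]),"z med",np.median(W[m][:,2]))
for n in("w4","w5","w6"):
    f=np.load(n+".npz");C=cloud(f["d"],f["K"],H);b=np.r_[C[266:303,264:286].reshape(-1,3),C[266:303,365:386].reshape(-1,3)]
    b=b[abs(b[:,2]-.0264)<.0025];c=np.linalg.lstsq(np.c_[b[:,:2],np.ones(len(b))],b[:,2],rcond=None)[0];print(n,"block",len(b),np.degrees(c[:2]))
p,R=load();
o=Rdown(12.55)@np.array([-.0003,-.0004,0])
for z in(.2,.1493): print(delta(p,R,np.array([.5813,.3097,z])-o,Rdown(12.55)))
E
```

```text
w1 desk 179049 slope deg x,y [-0.0283 -0.0687] z med 0.0005204923018420349
w1 label 45840 slope deg x,y [-0.0181 -0.045 ] z med 0.09083103852327315
w4 desk 177529 slope deg x,y [ 0.0017 -0.0645] z med 0.0006370746527385451
w4 label 6568 slope deg x,y [-1.8122 -0.6588] z med 0.09032577385206804
w6 desk 147638 slope deg x,y [-0.0397  0.0736] z med 0.00047840538475785177
w6 label 67105 slope deg x,y [-0.2158  0.0584] z med 0.09090162863225759
w4 block 1480 [-0.5661 -1.0456]
w5 block 1476 [-0.5161 -1.0975]
w6 block 1476 [-0.2684 -1.0453]
(array([0.0708, 0.0008, 0.01  ]), array([ 0.,  0., -0.]))
(array([0.0708, 0.0008, 0.0607]), array([ 0.,  0., -0.]))
```

The depth is consistent in three views: the stamp hangs about 1° off in the grip (about tool x), while the desk reads flat. I'll correct that tilt while moving over the frame.

```bash
python3 - <<'E'
from h import *
p,R=load()
R1=R@Ro.from_rotvec([.017,-.006,0]).as_matrix()
o=R1@np.array([-.0003,-.0005,.0265])
for zf in(.13,.1):
    tgt=np.array([.5813,.3097,zf+.0493-.0265])-o   # block-top point 22.8 mm above face
    tgt=np.array([.5813,.3097,zf+.0228])-o
    print(tgt,delta(p,R,tgt,R1))
E
```

```text
[0.5821 0.3104 0.1793] (array([0.071 , 0.0013, 0.0307]), array([ 0.017, -0.006,  0.   ]))
[0.5821 0.3104 0.1493] (array([0.071 , 0.0013, 0.0607]), array([ 0.017, -0.006,  0.   ]))
```

>>> carry_out:
  deltas:
    - [[0.005, 0, 0.0], [0.005, -0.002, 0]]
    - [[0.018, 0, 0.002], [0.01, -0.004, 0]]
    - [[0.035, 0.001, 0.008], [0.017, -0.006, 0]]
    - [[0.053, 0.001, 0.015], [0.017, -0.006, 0]]
    - [[0.066, 0.0013, 0.023], [0.017, -0.006, 0]]
    - [[0.071, 0.0013, 0.028], [0.017, -0.006, 0]]
    - [[0.071, 0.0013, 0.0307], [0.017, -0.006, 0]]
    - [[0.071, 0.0013, 0.0307], [0.017, -0.006, 0]]
    - [[0.071, 0.0013, 0.0307], [0.017, -0.006, 0]]
    - [[0.071, 0.0013, 0.0307], [0.017, -0.006, 0]]

```text
t: 15.65
eef_pos: [0.5821, 0.3098, 0.1802]
orientation: [[-0.216, 0.976, -0.014], [0.976, 0.216, -0.009], [-0.006, -0.016, -1.0]]
contact_force: [0.3, -0.6, -0.9]
gripper_width: 0.291
```

```bash
python3 - <<'E'
from h import *
print(add(([.071,.0013,.0307],[.017,-.006,0])))
f=dict(zip("pdKT",cam("wrist")));s=observe();print(s["t"],s["eef_pos"],s["orientation"],s["contact_force"])
d=f["d"];X=cloud(d,f["K"],f["T"])
b=np.r_[X[266:303,264:286].reshape(-1,3),X[266:303,365:386].reshape(-1,3)];b=b[abs(b[:,2]-np.median(b[:,2]))<.0025]
c=np.linalg.lstsq(np.c_[b[:,:2],np.ones(len(b))],b[:,2],rcond=None)[0];print("block slope world deg",np.degrees(c[:2]),"top z",np.median(b[:,2]))
E
```

```text
(array([0.5821, 0.3104, 0.1793]), array([[-0.2173,  0.976 , -0.0153],
       [ 0.9761,  0.2172, -0.0095],
       [-0.006 , -0.017 , -0.9998]]))
15.7 [0.5821 0.3098 0.1802] [[-0.2165  0.9762 -0.0144]
 [ 0.9763  0.2163 -0.0093]
 [-0.006  -0.016  -0.9999]] [-0.2753  0.1733 -0.8216]
block slope world deg [0.201  0.0249] top z 0.15366940927007236
```

Now level to about 0.2°. I'll descend the last 30 mm slowly and let it settle.

>>> carry_out:
  deltas:
    - [[0, 0, 0.003], [0, 0, 0]]
    - [[0, 0, 0.008], [0, 0, 0]]
    - [[0, 0, 0.013], [0, 0, 0]]
    - [[0, 0, 0.018], [0, 0, 0]]
    - [[0, 0, 0.022], [0, 0, 0]]
    - [[0, 0, 0.025], [0, 0, 0]]
    - [[0, 0, 0.0275], [0, 0, 0]]
    - [[0, 0, 0.029], [0, 0, 0]]
    - [[0, 0, 0.03], [0, 0, 0]]
    - [[0, 0, 0.03], [0, 0, 0]]
    - [[0, 0, 0.03], [0, 0, 0]]
    - [[0, 0, 0.03], [0, 0, 0]]

```text
t: 16.9
eef_pos: [0.5813, 0.31, 0.1499]
orientation: [[-0.217, 0.976, -0.015], [0.976, 0.217, -0.009], [-0.006, -0.017, -1.0]]
contact_force: [0.3, 0.8, -0.7]
gripper_width: 0.286
```

```bash
python3 - <<'E'
from h import *
# (0,0,.03) along the tilted tool z shifts ~0.5 mm sideways
p,R=add(([0,0,.03],[0,0,0]));print("cmd",p)
for i in range(6): camera("wrist")
f=dict(zip("pdKT",cam("wrist")));s=observe();print(s["t"],s["eef_pos"],yaw(s["orientation"]),s["contact_force"])
X=cloud(f["d"],f["K"],f["T"])
b=np.r_[X[266:303,264:286].reshape(-1,3),X[266:303,365:386].reshape(-1,3)];b=b[abs(b[:,2]-np.median(b[:,2]))<.0025]
c=np.linalg.lstsq(np.c_[b[:,:2],np.ones(len(b))],b[:,2],rcond=None)[0];print("slope",np.degrees(c[:2]),"top z",np.median(b[:,2]))
print("stamp centre now",s["eef_pos"]+s["orientation"]@np.array([-.0003,-.0005,.0265]))
print("fix",delta(p,R,[.5821,.3104,.1493],R))
cv2.imwrite("pics/w7.png",f["p"][:,:,::-1])
p2,_,_,_=cam("scene");cv2.imwrite("pics/s7.png",cv2.resize(p2[280:460,340:540,::-1],None,fx=4,fy=3,interpolation=cv2.INTER_CUBIC))
E
```

```text
cmd [0.5817 0.3101 0.1493]
17.25 [0.5812 0.31   0.1497] 12.542535129361184 [-0.1853 -0.5789  0.1368]
slope [-0.0182  0.4081] top z 0.123125304080325
stamp centre now [0.5803 0.3093 0.1232]
fix (array([ 0.0002,  0.0005, -0.    ]), array([0., 0., 0.]))
```

View pics/w7.png

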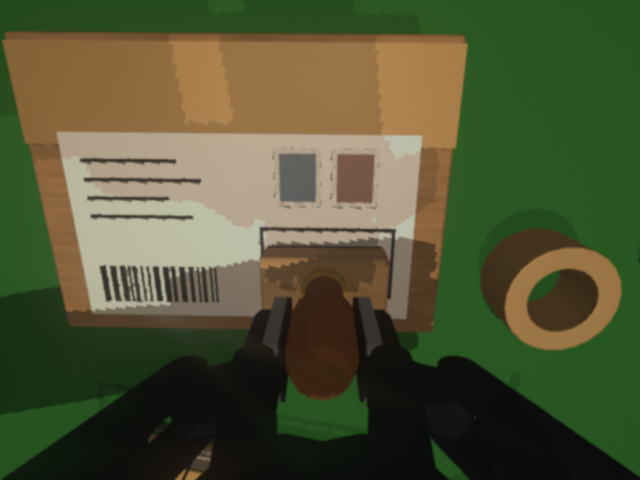

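View pics/s7.png

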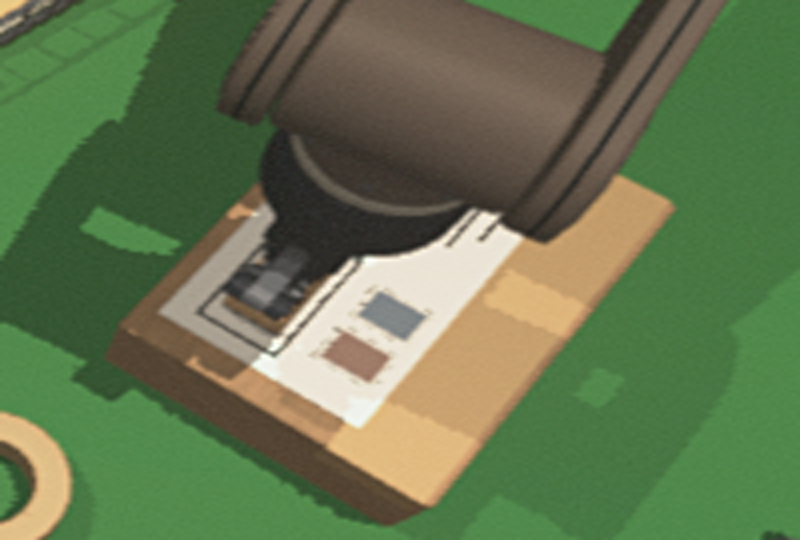

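The wrist view shows the frame around the stamp with its top corners at (261,228) and (394,230). The stamp sits about 1–1.5 mm to the left of centre. The scene view agrees that it is square inside the frame. I'll nudge it over.

>>> carry_out:
  deltas:
    - [[0.0002, 0.0013, 0], [0, 0, 0]]
    - [[0.0002, 0.0013, 0], [0, 0, 0]]
    - [[0.0002, 0.0013, 0], [0, 0, 0]]
    - [[0.0002, 0.0013, 0], [0, 0, 0]]
    - [[0.0002, 0.0013, 0], [0, 0, 0]]
    - [[0.0002, 0.0013, 0], [0, 0, 0]]
    - [[0.0002, 0.0013, 0], [0, 0, 0]]
    - [[0.0002, 0.0013, 0], [0, 0, 0]]

```text
t: 18.1
eef_pos: [0.5823, 0.3105, 0.1496]
orientation: [[-0.217, 0.976, -0.015], [0.976, 0.217, -0.01], [-0.006, -0.017, -1.0]]
contact_force: [0.1, -0.5, -1.1]
gripper_width: 0.289
```

```bash
python3 - <<'E'
from h import *
for i in range(6): camera("wrist")
p,d,K,T=cam("wrist");s=observe();print(s["t"],s["eef_pos"],yaw(s["orientation"]),s["contact_force"],s["joint_velocities"])
print("stamp centre",s["eef_pos"]+s["orientation"]@np.array([-.0003,-.0005,.0265]))
bh=cv2.morphologyEx(cv2.cvtColor(p,cv2.COLOR_RGB2GRAY),cv2.MORPH_BLACKHAT,np.ones((7,7))).astype(float)
com=lambda w,o:(w*(np.arange(len(w))+o)).sum()/w.sum()
L=ray([[com(bh[v,254:268],254),v] for v in range(234,244)],K,T,.09)[:,:2]
R=ray([[com(bh[v,385:402],385),v] for v in range(236,290)],K,T,.09)[:,:2]
Tp=ray([[u,com(bh[222:236,u],222)] for u in range(272,385)],K,T,.09)[:,:2]
u=np.array([np.cos(np.radians(12.1)),np.sin(np.radians(12.1))]);v=np.array([-u[1],u[0]])
l,r,t=(L@u).mean(),(R@u).mean(),(Tp@v).mean();print("width",r-l,"centre u",(l+r)/2,"centre v",t-.0202)
c=(l+r)/2*u+(t-.0202)*v;print("frame centre",c)
X=cloud(d,K,T);b=np.r_[X[266:303,264:286].reshape(-1,3),X[266:303,365:386].reshape(-1,3)];b=b[abs(b[:,2]-np.median(b[:,2]))<.0025]
print("slope",np.degrees(np.linalg.lstsq(np.c_[b[:,:2],np.ones(len(b))],b[:,2],rcond=None)[0][:2]),"top z",np.median(b[:,2]))
E
```

```text
18.45 [0.5824 0.3104 0.1496] 12.543316098477845 [ 0.3893  0.159  -1.0768] [-0.157   0.0132 -0.053  -0.0305  0.0429  0.0957]
stamp centre [0.5816 0.3098 0.1231]
width 0.07274935712230135 centre u 0.6332946126669554 centre v 0.1805220575684921
frame centre [0.5814 0.3093]
slope [0.0158 0.2856] top z 0.12305632480374439
```

```bash
python3 -c "
from cell import *
print(close_job())"
```

```text
the job is handed in; nothing more can be done
None
```

The panel stamp is inked and held still over the label frame, about 10 mm above the paper. I handed the job in at about 18.5 s.

- **Pick-up:** I gripped the stamp by its handle at 45 N and lifted it straight out of its bay. I passed it high over the red look-alike stamp.
- **Inking:** I used the left-most ink pad and pressed about 6 N (about 1.6 mm deep) at the felt's middle. The stamp hung about 1° off in the grip during this press. I judged contact full from the force and depth, but did not look at the inked face.
- **Carrying:** The rubber face went over the basket at about 0.2 m height, against 0.133 m for the carton. Force readings showed no contact on the way.
- **Final pose:**
  - Before the last descent I turned the tool to take out the 1° tilt. The remaining tilt reads up to about 0.3°.
  - The stamp centre measures (0.5816, 0.3098), against (0.5814, 0.3093) for the frame.
  - Its yaw is about 12.1°, matching the frame.

**Checks that disagreed:** After the last descent the stamp was about 1 mm off centre by the arm's reading and about 1.5 mm by the picture, so I nudged it and re-measured. The frame measured about 72.5 x 40.4 mm along its line centres, against 74 x 42 mm given. I put that down to the line width. I took no final picture of the tray, basket and other items.

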